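# Shut and lock the customs scanner's door

### The job

The keychain is in the desk scanner for inspection. Push the clear sliding door fully shut over it, and then lock the door by spinning the loose black wing screw clockwise, stroke after stroke of a fingertip against its wings, until it is screwed fully home. Only push: do not grip, force or lift anything, and leave the travellers' things and the stamp where they are.

Things in the scene. Friction and masses are not known exactly. Their poses are not given: they have to be found in the camera images.
- scanner: Beige desk scanner, fixed to the counter. Origin: centre of its underside. 280 mm along its own x, 420 mm along its own y; flat deck 100 mm high with an open sample well, 130 x 130 mm, 48 mm deep, centred at own y -20 mm. Two aluminium rails, 9 mm high, lie along y on the deck at own x +-89 mm.
- console_edge (a point): Top of the console hump's wall that faces the wing screw, at own (0, -152, 155) mm; axes are the scanner's. The hump fills the scanner's width and own y -210 to -152 mm and is 155 mm high: it stands 40 mm from the screw's axis, so a fingertip cannot circle the screw but works round its own +y side.
- scan_door (a joint): Slide of the clear acrylic door along the scanner's own y, in m: 0 = fully shut (at its stop), larger = open (it opens towards own +y, 140 mm at most). Friction 1.5 N with light damping; it stays where it is left.
- door_pull (a point): Top centre of the grey upright pull bar on the clear door, 129 mm above the counter; it slides along the scanner's own x = 0, to own y -25 mm when shut. Bar 60 mm along x, 10 mm along y, standing 22 mm above the acrylic sheet, whose top is 107 mm above the counter. The sheet reaches 100 mm from the bar to own -y, 90 mm to own +y. Axes are the scanner's.
- screw_axis (a point): Fixed point at the scanner's own (0, -112, 121) mm: where the screw's vertical axis meets the top of the aluminium clamp bar that bridges the door (bar 214 mm along x, 30 mm along y, its top 121 mm above the counter). Axes are the scanner's.
- wing_screw (a joint): Angle in rad by which the upright black plastic wing screw must still be tightened: 0 = fully home (hard stop), larger = looser (9 at most). Clockwise from above tightens; friction 0.05 N m; sinks 4 mm a turn; stays where left. At 0 the two wings point along the scanner's own +x and -x; at value q they are turned q counter-clockwise from there.
- wing_tip (a point): Outer end of one wing (along the scanner's +x at home), 32 mm from the axis; its x axis points outward along the wing, z up. The two opposite flat upright wings are 7 mm thick and reach 32 mm from the axis; hub radius 11 mm. Home, the wings span 124 to 152 mm above the counter and this point is at 140 mm; at joint value q all is 0.64 q mm higher.
- keychain: Chrome lighter-shaped keychain, 57 x 37 x 13 mm, lying in the scanner's well under the door's path, loose. Leave it. Origin: centre of its underside.
- phone_case: Matte black phone case, 150 x 74 x 10 mm, lying on the counter off the scanner's own +y end, loose. Leave it. Origin: centre of its underside.
- mug: Blue ceramic mug, 80 mm across, 95 mm high, on the counter off the scanner's own -y end, loose. Leave it. Origin: centre of its underside.
- stamp: Wooden hand stamp with a turned handle, 66 x 34 x 72 mm high, on the counter off the scanner's own -y end, loose. Leave it. Origin: centre of its underside.

How it is judged:
On the way, in this order (a step that is already met when the one before it is completed fails the run):
1. the door is pushed fully shut (value of joint scan_door below 0.004 m), for 0.2 s.
2. the wing screw is turned fully home (value of joint wing_screw below 0.15 rad), for 0.2 s.
At the end, for the whole second after the job is handed in: The door is shut to within 4 mm of its stop, the wing screw is within 0.15 rad (9 degrees) of fully home, and keychain, phone case, mug and stamp are within 20 mm of where they were (value of joint scan_door below 0.004 m and value of joint wing_screw below 0.15 rad and distance of each of keychain, phone_case, mug, stamp from where it was at the start of the episode below 0.02 m); the robot touches nothing.
It fails at once if the wing screw is gripped or forced (more than 30 N from the fingers) (contact force between the fingers and wing_screw above 30 N).
It fails at once if the door is gripped or forced (more than 30 N from the fingers) (contact force between the fingers and scan_door above 30 N).
It fails at once if the keychain, phone case, mug or stamp is moved or lifted more than 20 mm (distance of any of keychain, phone_case, mug, stamp from where it was at the start of the episode above 0.02 m).
It also fails if it takes over 64 s, if anything falls off the work surface, if the arm or the gripper's body presses on something with over 40 N, if the wrist force passes 120 N, or if a joint passes its speed limit or range.

### The arm

A 6-joint arm with a two-finger parallel gripper is mounted at the origin on the work surface. World frame = base frame: x ahead of the robot, y to its left, z up, the work surface at z = 0. Lengths are in m, angles in rad, forces in N, time in s.
With the tool pointing down it reaches from about 0.225 to 0.875 m from the base axis. Payload 3.4 kg.
Tool frame: the origin (TCP) lies at the very end of the fingers, on their centre line; the grasp point (between the pads) lies 19 mm behind it; z points along the fingers, x is the direction in which the jaws open and shut, and the axes are right-handed (so a half turn about z gives the same grasp; the last joint's range is limited). The gripper opens to 85 mm and grips with 20 to 120 N. Pads are 22 mm wide; open, the fingers measure 114 mm over their backs; the gripper's body (76 mm by 85 mm) begins 54 mm behind the grasp point. The pads swing forward as they close: fully open they stand 13 mm farther back than shut.
Start: joints at [-1.416, 0.276, 1.505, -0, 1.361, -0.121], TCP at [0.157, -0.553, 0.231] pointing down, gripper open.
Joint ranges: [-2.89, 2.89], [-0.75, 2.08], [0.22, 2.7], [-1.18, 4.32], [0.11, 2.71], [-2.7, 2.7]. Speed limits (rad/s): [2.57, 2.57, 3.14, 3.14, 3.14, 3.14].

### API

Orientations are given as a unit quaternion [w, x, y, z].
In Python, from rig import manip gives the robot as it stands.
- The arm moves only by the tool send_rows, never from a script. Its argument "increments" is a list of rows, each a list of 5 numbers: the opening, from 0 (shut) to 1 (fully open), then the shift along the tool's x, y, z in m, then the turn about the tool's z in rad. A call has 1 to 8 rows; each row shifts and turns the commanded pose from where the row before left it, along the tool's axes as they then stand; what a row does not reach is not made up. A row lasts 1/8 s, in which the tool goes at most 62.5 mm and 10.7 degrees, less where a joint would pass 70% of its speed; a pose out of reach is approached as far as the arm can. A call is refused whole if a number of a shift passes 0.0625 or a number of a turn 0.188, either way. A call with a gripper value outside its range is refused whole. The fingers move at their own pace and stop on an object; "squeeze" is the grip in N (left out, the last holds). Time passes only in rows, so rows that do not move let the fingers close. It gives the time, the measured TCP pose, the force and the opening at its end, in the units of the state.
- manip.get_state(): the state, without advancing time (a new reading comes with each control period).
- manip.get_image(name): name is "side" or "top"; returns the picture (420x560x3 uint8, red, green, blue); there is no depth.
- manip.calibration(name): a dict with "fx", "fy", "cx", "cy" (pixels), "camera_from_world" (4x4, takes a point from world to camera coordinates). Camera axes: x right, y up, looking along -z (the intrinsics and any distortion apply to the point x, -y, -z); pixel columns grow to the right and rows downward; lengths in m; the calibration is good to about 2 mm. A picture is of the moment at which its call begins. calibration takes no time and is no camera call.
- manip.sign_off(): hands the job in, once; it reports no verdict.
The state is a dict: "clock": time; "qpos": joint angles; "qd": joint speeds; "effort": joint torques, N m; "position": TCP position; "ee_rot": TCP orientation; "contact_force": force on the tool from outside, world axes, zero at the start; "moment": the same for the moment, N m; "width": finger opening in m.
Only numpy, scipy, OpenCV 4.12 (cv2) and the standard library are available. Lean on these libraries where they do the work, as an engineer would, in place of code of your own. Each camera call takes 0.05 s, during which the arm holds its last target.

## Working session

There is one attempt and no reset: what is moved stays moved. The work goes in short steps, Python scripts to look and compute and a tool call to move; the robot and the scene stay as the last step left them, time stands still between calls to the robot, and variables do not carry over. Pictures are saved under pics/ and viewed, and the job is handed in when it is done.

Besides the shell and the picture viewer there is one more tool, called after "Request:" as name(argument=value, ...), one argument or row to a line, values as JSON. send_rows: Moves the arm, as the interface text tells. Its arguments: {"type":"object","properties":{"increments":{"type":"array","items":{"type":"array","items":{"type":"number"}}},"squeeze":{"type":"number"}},"required":["increments"]}

```bash
ls; mkdir -p pics
python3 - <<'E'
from rig import manip
import cv2,numpy as np
print(manip.get_state())
for n in("side","top"):
    im=manip.get_image(n); cv2.imwrite(f"pics/{n}0.png",im[:,:,::-1]); c=manip.calibration(n); print(n,c)
E
```

```text
pics
{'clock': 0.0, 'qpos': array([-1.41597761e+00,  2.76601078e-01,  1.50615243e+00, -2.80377301e-05,
        1.36070770e+00, -1.21001801e-01]), 'qd': array([-2.58718910e-05, -1.92624141e-03, -1.44000169e-06,  2.34898185e-04,
       -1.62286447e-03,  5.62549061e-04]), 'effort': array([ 4.53495286e-04, -4.16774118e+01, -2.45813048e+01, -1.95232758e-05,
        1.10033015e-02, -5.31151784e-06]), 'position': array([ 0.15649345, -0.55273127,  0.23042857]), 'ee_rot': array([-6.39513515e-04,  7.97602995e-01, -6.03182054e-01, -6.81236136e-04]), 'contact_force': array([ 0.2872869 ,  0.1976617 , -0.43421822]), 'moment': array([0.00580996, 0.01198135, 0.03045785]), 'width': 0.08513706732298748}
side {'fx': 423.702508513006, 'fy': 423.702508513006, 'cx': 277.21771078725203, 'cy': 205.46639838114433, 'camera_from_world': array([[ 0.93568399, -0.35260388, -0.01288333, -0.55122671],
       [ 0.2833466 ,  0.72913879,  0.62295371, -0.23738209],
       [-0.21026216, -0.58653826,  0.7821526 , -1.04688684],
       [ 0.        ,  0.        ,  0.        ,  1.        ]])}
top {'fx': 503.0932445381443, 'fy': 503.0932445381443, 'cx': 293.2776067908942, 'cy': 207.88748325172315, 'camera_from_world': array([[ 2.69537492e-02, -9.99621948e-01,  5.42733775e-03,
        -6.95323548e-04],
       [ 9.84442714e-01,  2.74866876e-02,  1.73542572e-01,
        -6.08908309e-01],
       [-1.73626143e-01,  6.65280135e-04,  9.84811413e-01,
        -1.27088982e+00],
       [ 0.00000000e+00,  0.00000000e+00,  0.00000000e+00,
         1.00000000e+00]])}
```

View pics/side0.png

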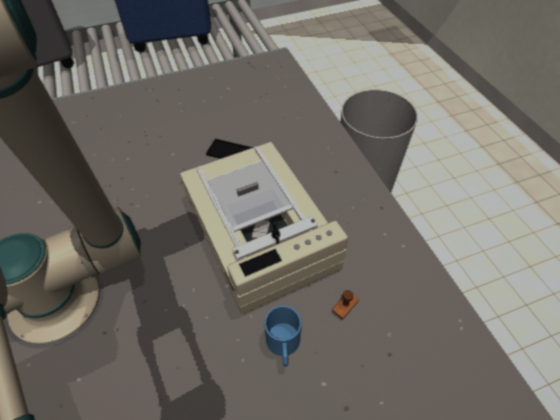

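View pics/top0.png

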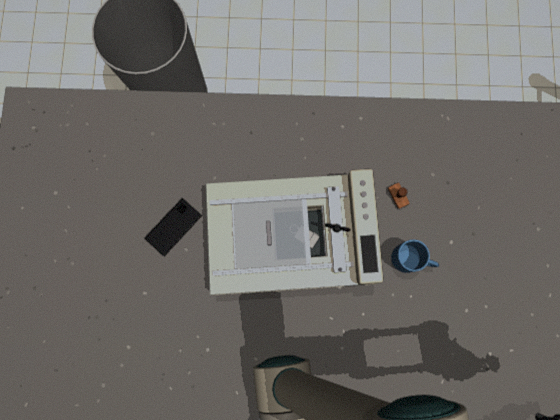

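Top view: the scanner spans about (207,172)–(382,294), with the hump on the right (own −y → world −y), so own +x is roughly world +x. The pull bar is near (269,232) and the screw near (337,228). Zooming in to measure.

```bash
cat > h.py <<'E'
import numpy as np,cv2
from rig import manip
def ray(n,u,v):
    c=manip.calibration(n);T=c["camera_from_world"];R=T[:3,:3];t=T[:3,3]
    d=np.array([(u-c["cx"])/c["fx"],-(v-c["cy"])/c["fy"],-1.0])
    return -R.T@t,R.T@d
def plane(n,u,v,z):
    o,d=ray(n,u,v);return o+d*(z-o[2])/d[2]
def proj(n,p):
    c=manip.calibration(n);T=c["camera_from_world"];q=T[:3,:3]@np.array(p)+T[:3,3]
    return np.array([c["cx"]-c["fx"]*q[0]/q[2],c["cy"]+c["fy"]*q[1]/q[2]])
def snap(n,name,box=None,k=1):
    im=manip.get_image(n)[:,:,::-1].copy()
    cv2.imwrite(f"pics/{name}_raw.png",im)
    if box:
        x0,y0,x1,y1=box;im=cv2.resize(im[y0:y1,x0:x1],None,fx=k,fy=k,interpolation=cv2.INTER_CUBIC)
    cv2.imwrite(f"pics/{name}.png",im);return im
E
python3 - <<'E'
import cv2
t=cv2.imread("pics/top0.png");s=cv2.imread("pics/side0.png")
cv2.imwrite("pics/t1.png",cv2.resize(t[160:305,195:395],None,fx=4,fy=4,interpolation=cv2.INTER_CUBIC))
cv2.imwrite("pics/s1.png",cv2.resize(s[135:315,170:360],None,fx=3.3,fy=3.3,interpolation=cv2.INTER_CUBIC))
E
```

```text
(no output)
```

View pics/t1.png

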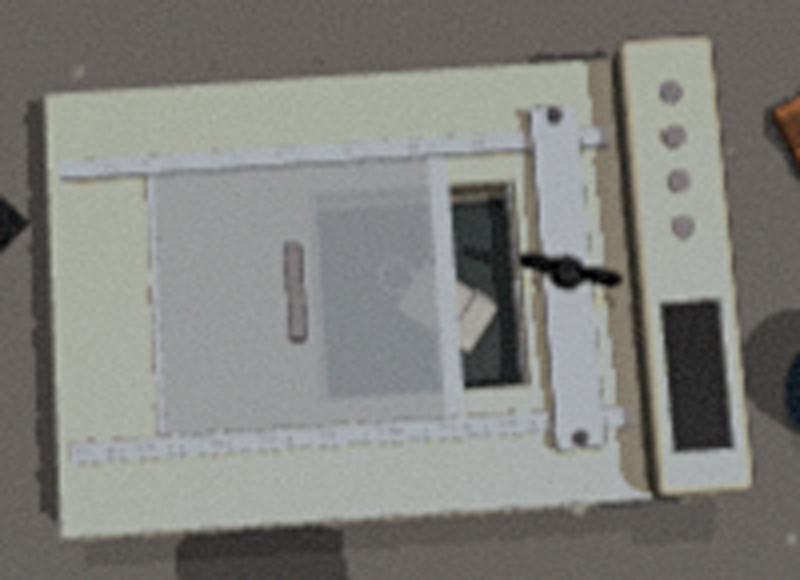

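View pics/s1.png

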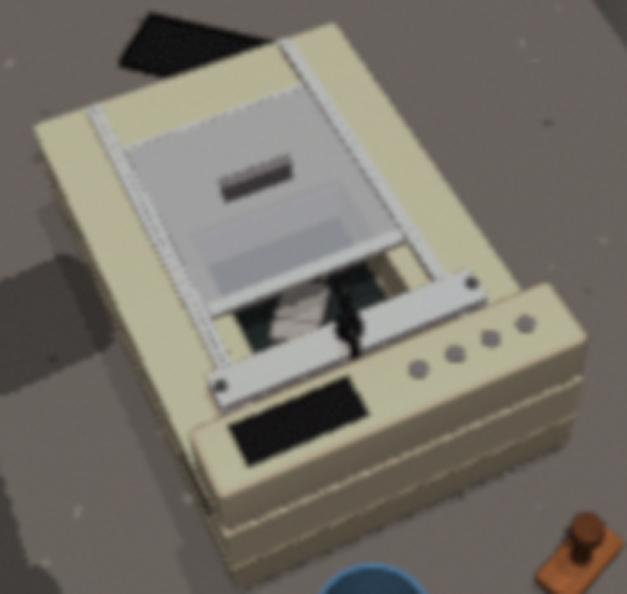

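Top crop (4×, offset 195,160): deck corners (44,95),(62,537); hump top (620,42),(710,37),(750,488),(658,495); clamp bar (530,108)…(606,446); pull bar (283–306, 240–342); wings (521,260)–(620,279). Fitting the scanner's pose from these points.

Run:
```python
from h import *
K=[((44,95),(.14,.21,.1)),((62,537),(-.14,.21,.1)),((622,42),(.14,-.152,.155)),((711,37),(.14,-.21,.155)),((750,488),(-.14,-.21,.155)),((660,495),(-.14,-.152,.155)),
((529,109),(.107,-.097,.121)),((574,106),(.107,-.127,.121)),((608,445),(-.107,-.127,.121)),((558,450),(-.107,-.097,.121))]
A=[];B=[]
for (X,Y),p in K:
    A.append(p[:2]);B.append(plane("top",195+X/4-.375,160+Y/4-.375,p[2])[:2])
A=np.array(A);B=np.array(B)
a0=A.mean(0);b0=B.mean(0);U,S,V=np.linalg.svd((A-a0).T@(B-b0));R=(V.T@U.T);t=b0-R@a0
th=np.arctan2(R[1,0],R[0,0]);print("th",th,"t",t);print(np.round((B-(A@R.T+t))*1000,1))
np.savez("pose.npz",R=R,t=t)
own=lambda p:R.T@(np.array(p[:2])-t)
g=lambda x,y:plane
for nm,X,Y,z in[("pull top",293,243,.129),("pull",300,340,.129),("sheet front",432,155,.107),("sheet front",462,415,.107),("wing+",521,260,.141),("wing-",620,279,.141),("hub",568,271,.15)]:
    w=plane("top",195+X/4-.375,160+Y/4-.375,z);print(nm,w.round(4),own(w).round(4))
# side check
for (X,Y),p in[((35,127),(-.14,.21,.1)),((335,25),(.14,.21,.1)),((585,337),(.14,-.21,.155)),((550,285),(.14,-.152,.155)),((222,500),(-.14,-.21,.155))]:
    w=np.r_[R@p[:2]+t,p[2]];print(proj("side",w),(170+X/3.3,135+Y/3.3))
w=R@[0,-.112]+t;print("axis",w)
```

```text
th 0.09188802641795199 t [0.53774833 0.01950154]
[[-0.1  0.3]
 [ 0.9 -0.9]
 [-2.1 -2.2]
 [-2.7  0.8]
 [ 1.8  3.5]
 [ 1.6 -1. ]
 [-0.5  0.3]
 [-0.5  1.9]
 [ 1.4 -1.6]
 [ 0.2 -1. ]]
pull top [0.5623 0.0779 0.129 ] [0.0298 0.0559]
pull [0.5025 0.0715 0.129 ] [-0.0304  0.055 ]
sheet front [ 0.6243 -0.007   0.107 ] [ 0.0838 -0.0343]
sheet front [ 0.4609 -0.0294  0.107 ] [-0.081  -0.0417]
wing+ [ 0.5539 -0.0622  0.141 ] [ 0.0086 -0.0828]
wing- [ 0.5439 -0.1227  0.141 ] [-0.0069 -0.1422]
hub [ 0.5467 -0.0901  0.15  ] [-0.0012 -0.11  ]
[178.44183008 173.13795713] (180.6060606060606, 173.4848484848485)
[269.72526266 141.8808823 ] (271.5151515151515, 142.57575757575756)
[347.54586001 237.13505409] (347.27272727272725, 237.12121212121212)
[334.51876583 218.91498921] (336.6666666666667, 221.36363636363637)
[234.08244907 286.02759794] (237.27272727272728, 286.5151515151515)
axis [ 0.54802531 -0.09202596]
```

The pose fits to about 2 mm and agrees with the side view. The door is ≈80 mm open and the wings lie at ≈75° (mod 180°). Next I'll write a helper that gives the tool's pose in scanner axes, shut the fingers, and align the tool (tool x = own −y, tool y = own −x).

```bash
cat >> h.py <<'E'
_p=np.load("pose.npz");R2=_p["R"];t2=_p["t"]
from scipy.spatial.transform import Rotation as Rot
def where():
    s=manip.get_state();w,x,y,z=s["ee_rot"];M=Rot.from_quat([x,y,z,w]).as_matrix()
    p=s["position"];o=R2.T@(p[:2]-t2)
    xa=R2.T@M[:2,0];yaw=np.degrees(np.arctan2(xa[1],xa[0]))
    print("t",round(s["clock"],2),"own mm",(o*1000).round(1),"z",round(p[2]*1000,1),"tool-x yaw own",yaw.round(2),"rel axis",((o-[0,-.112])*1000).round(1))
    print("F own",(R2.T@s["contact_force"][:2]).round(2),"Fz",s["contact_force"][2].round(2),"w",round(s["width"],4),"tilt",M[:,2].round(3))
    return s,o,p,M
def go(o,z):
    s,c,p,M=where();w=np.r_[R2@np.array(o)+t2,z]
    print("tool delta",(M.T@(w-p)).round(4))
E
python3 -c "
from h import *
go((0,.11),.19)"
```

```text
t 0.1 own mm [-432.1 -534.9] z 230.5 tool-x yaw own -79.46 rel axis [-432.1 -422.9]
F own [0.02 0.54] Fz 0.21 w 0.0855 tilt [-0.     0.002 -1.   ]
tool delta [-0.5549 -0.5428  0.0416]
```

Request:
send_rows(
  increments=[
    [0,0,0,0,0.092],
    [0,0,0,0,0.091],
  ],
)

```text
clock: 0.35
position: [0.1565, -0.5529, 0.2308]
ee_rot: [-0.0, 0.738, -0.675, -0.0]
contact_force: [-0.7, 1.1, 0.4]
width: 0.0517
```

```bash
python3 -c "
from h import *
go((0,.11),.19)"
```

```text
t 0.35 own mm [-432.1 -535. ] z 230.8 tool-x yaw own -90.12 rel axis [-432.1 -423. ]
F own [-0.59  1.11] Fz 0.36 w 0.0517 tilt [-0.     0.001 -1.   ]
tool delta [-0.6459 -0.4308  0.0415]
```

Request:
send_rows(
  increments=[
    [0,-0.03,-0.02,0,0],
    [0,-0.045,-0.03,0,0],
    [0,-0.048,-0.032,0,0],
    [0,-0.048,-0.032,0,0],
    [0,-0.048,-0.032,0,0],
    [0,-0.048,-0.032,0,0],
    [0,-0.048,-0.032,0,0],
    [0,-0.048,-0.032,0,0],
  ],
)

```text
clock: 1.35
position: [0.3643, -0.1677, 0.2312]
ee_rot: [-0.0, 0.739, -0.674, 0.0]
contact_force: [1.0, -1.0, 1.6]
width: -0.0001
```

Request:
send_rows(
  increments=[
    [0,-0.048,-0.032,0,0],
    [0,-0.048,-0.032,0,0],
    [0,-0.048,-0.032,0,0],
    [0,-0.048,-0.032,0,0],
    [0,-0.048,-0.032,0,0],
    [0,-0.03,-0.02,0,0],
    [0,0,0,0,0],
  ],
)

```text
clock: 2.22
position: [0.5188, 0.1182, 0.2304]
ee_rot: [0.0, 0.74, -0.672, -0.0]
contact_force: [-0.1, -0.2, 0.1]
width: 0.0004
```

```bash
python3 -c "
from h import *
go((0,.10),.119)
snap('top','t2',(160,130,400,310),3.3);snap('side','s2',(150,60,370,310),2.4)"
```

```text
t 2.23 own mm [ -9.9 100. ] z 230.4 tool-x yaw own -89.74 rel axis [ -9.9 212. ]
F own [-0.1 -0.2] Fz 0.14 w 0.0004 tilt [-0.001  0.    -1.   ]
tool delta [ 1.000e-04 -1.000e-02  1.114e-01]
```

View pics/t2.png

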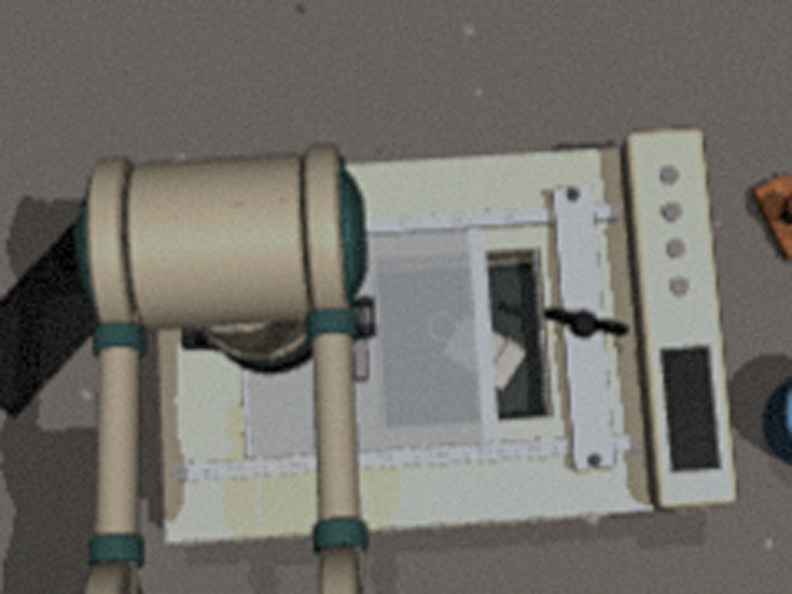

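View pics/s2.png

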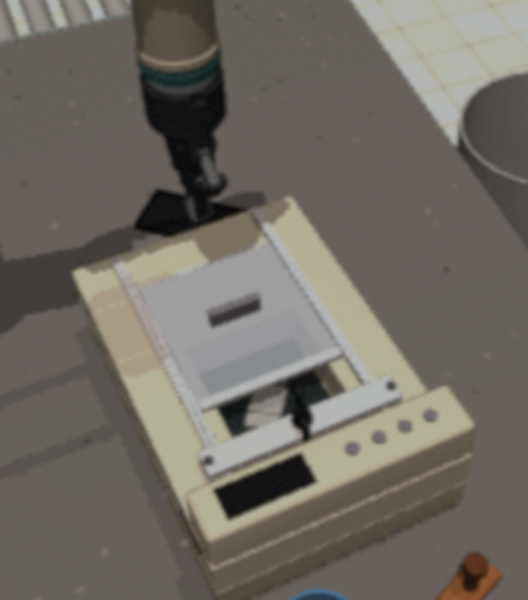

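The tip hangs over the counter behind the pull bar with nothing in its way. Both views show the path clear, and the pull is at side crop (233,310). Descending to z ≈ 0.118 behind the bar.

Request:
send_rows(
  increments=[
    [0,0,-0.01,0.04,0],
    [0,0,0,0.045,0],
    [0,0,0,0.027,0],
    [0,0,0,0,0],
  ],
)

```text
clock: 2.82
position: [0.5256, 0.1155, 0.1175]
ee_rot: [0.002, 0.739, -0.674, -0.002]
contact_force: [0.2, -0.0, 0.8]
width: -0.0
```

```bash
python3 -c "
from h import *
go((0,-.02+.01),.119)
snap('side','s3',(180,100,360,290),3)"
```

```text
t 2.83 own mm [-3.2 96.7] z 117.5 tool-x yaw own -90.05 rel axis [ -3.2 208.7]
F own [ 0.19 -0.05] Fz 0.79 w -0.0 tilt [-0.006 -0.001 -1.   ]
tool delta [ 0.1067 -0.0033 -0.0015]
```

View pics/s3.png

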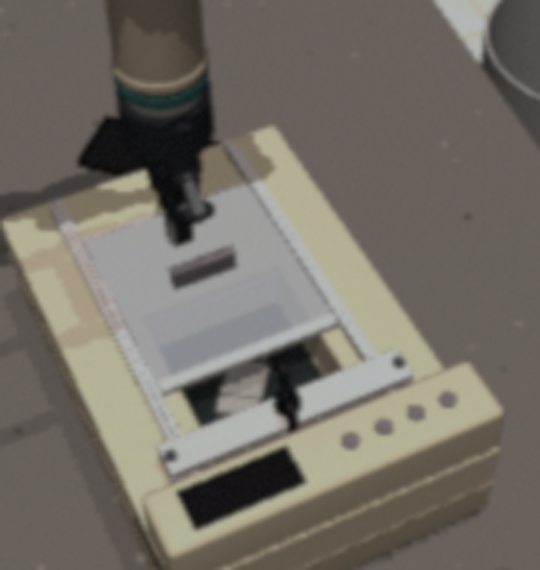

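The fingertip is just behind the pull bar (side crop (178,235) versus the bar at (203,265)). Pushing at moderate speed and slowing near the stop.

Request:
send_rows(
  increments=[
    [0,0.008,0,0,0],
    [0,0.008,0,0,0],
    [0,0.008,0,0,0],
    [0,0.01,0,0,0],
    [0,0.01,0,0,0],
    [0,0.01,0,0,0],
  ],
)

```text
clock: 3.62
position: [0.5335, 0.0627, 0.1196]
ee_rot: [-0.0, 0.739, -0.674, 0.0]
contact_force: [0.2, 1.7, 2.7]
width: 0.0001
```

```bash
python3 -c "
from h import *
go((0,-.02+.01),.119)
snap('side','s4',(180,100,360,290),3)"
```

```text
t 3.62 own mm [-0.3 43.4] z 119.6 tool-x yaw own -89.95 rel axis [ -0.3 155.4]
F own [0.36 1.64] Fz 2.72 w 0.0001 tilt [ 0.001  0.    -1.   ]
tool delta [ 0.0534 -0.0002  0.0006]
```

View pics/s4.png

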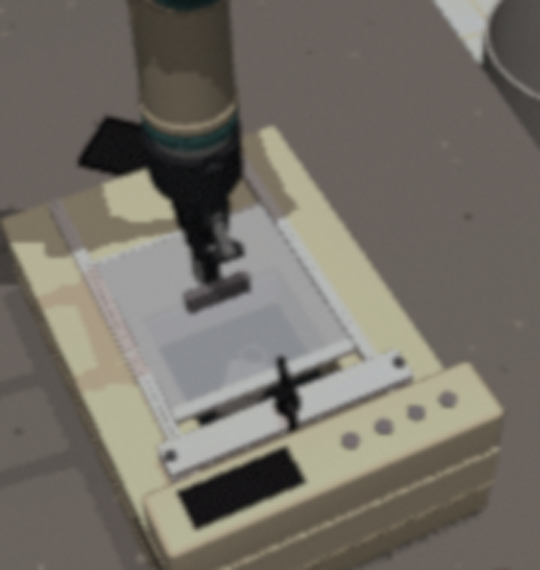

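The door is moving at 1.6 N; the sheet's front edge now nears the clamp bar. Continuing.

Request:
send_rows(
  increments=[
    [0,0.01,0,0,0],
    [0,0.01,0,0,0],
    [0,0.01,0,0,0],
    [0,0.006,0,0,0],
  ],
)

```text
clock: 4.18
position: [0.5365, 0.0266, 0.1192]
ee_rot: [0.0, 0.739, -0.674, 0.0]
contact_force: [1.0, 1.5, 0.4]
width: -0.0001
```

Request:
send_rows(
  increments=[
    [0,0.003,0,0,0],
    [0,0.003,0,0,0],
  ],
)

```text
clock: 4.42
position: [0.537, 0.0213, 0.1192]
ee_rot: [-0.0, 0.739, -0.674, -0.0]
contact_force: [0.5, 1.2, 0.7]
width: -0.0
```

```bash
python3 -c "
from h import *
go((0,-.02+.01),.119)
snap('side','s5',(180,100,360,290),3)"
```

```text
t 4.42 own mm [-0.6  1.9] z 119.2 tool-x yaw own -89.94 rel axis [ -0.6 113.9]
F own [0.57 1.16] Fz 0.71 w -0.0 tilt [ 0.  0. -1.]
tool delta [ 0.0119 -0.0006  0.0002]
```

View pics/s5.png

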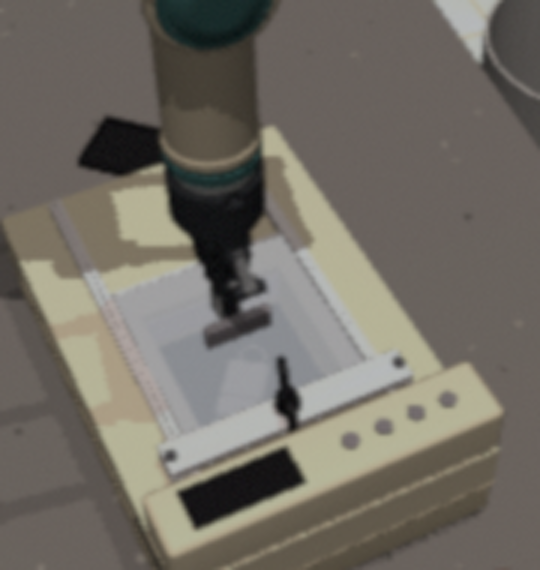

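Contact continues at 1.2 N and the front edge is under the clamp bar. Now small steps until the force rises.

Request:
send_rows(
  increments=[
    [0,0.003,0,0,0],
    [0,0.002,0,0,0],
  ],
)

```text
clock: 4.72
position: [0.5374, 0.0164, 0.1192]
ee_rot: [0.0, 0.739, -0.673, -0.0]
contact_force: [0.5, 2.1, 1.0]
width: 0.0003
```

Request:
send_rows(
  increments=[
    [0,0.002,0,0,0],
    [0,0.001,0,0,0],
  ],
)

```text
clock: 4.97
position: [0.5376, 0.0134, 0.1192]
ee_rot: [0.0, 0.739, -0.674, -0.0]
contact_force: [0.9, 1.4, 0.7]
width: -0.0002
```

Request:
send_rows(
  increments=[
    [0,0.0015,0,0,0],
    [0,0.001,0,0,0],
  ],
)

```text
clock: 5.22
position: [0.5378, 0.0118, 0.1192]
ee_rot: [-0.001, 0.739, -0.674, -0.001]
contact_force: [-0.2, 6.0, 0.3]
width: 0.0001
```

```bash
python3 -c "
from h import *
go((0,-.02+.01),.119)"
```

```text
t 5.22 own mm [-0.7 -7.7] z 119.2 tool-x yaw own -89.98 rel axis [ -0.7 104.3]
F own [0.37 6.01] Fz 0.28 w 0.0001 tilt [-0.     0.002 -1.   ]
tool delta [ 0.0023 -0.0007  0.0002]
```

Request:
send_rows(
  increments=[
    [0,0.001,0,0,0],
    [0,0,0,0,0],
  ],
)

```text
clock: 5.48
position: [0.5378, 0.0117, 0.1192]
ee_rot: [-0.001, 0.739, -0.674, -0.001]
contact_force: [0.8, 6.0, 0.6]
width: 0.0002
```

```bash
python3 -c "
from h import *
go((0,-.02+.01),.119)
snap('side','s6',(180,100,360,290),3)"
```

```text
t 5.47 own mm [-0.6 -7.7] z 119.2 tool-x yaw own -90.0 rel axis [ -0.6 104.3]
F own [1.33 5.92] Fz 0.65 w 0.0002 tilt [-0.     0.003 -1.   ]
tool delta [ 0.0023 -0.0006  0.0002]
```

View pics/s6.png

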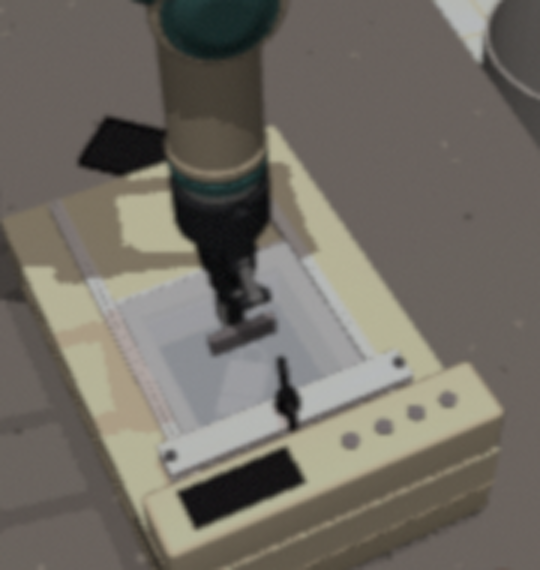

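Force holds at 6 N with no motion, so the door is at its stop. I'll check the pull's position, then compute the finger-centre waypoints round the screw.

```bash
cat > plan.py <<'E'
import numpy as np
def centre(deg,a=11,b=13.5,gap=0,clr=2.5):
    f=np.radians(deg);u=np.array([np.cos(f),np.sin(f)]);n=np.array([np.sin(f),-np.cos(f)]) # push dir (cw)
    off=3.5+gap+abs(n[0])*a+abs(n[1])*b
    for c in np.arange(0,70,.5):
        p=u*c-n*off
        d=np.hypot(max(abs(p[0])-a,0),max(abs(p[1])-b,0))
        if d>=11+clr: break
    corner=p+np.array([np.sign(n[0])*a,np.sign(n[1])*b])
    r=corner@u
    return p,r
if __name__=="__main__":
    for d in range(165,-50,-15):
        p,r=centre(d);print(d,p.round(1),"contact corner r",round(r,1))
E
python3 plan.py; python3 -c "
from h import *
w=plane('side',180+243/3,100+328/3,.129);print('pull own',R2.T@(w[:2]-t2))
print('expected px',(proj('side',np.r_[R2@[0,-.025]+t2,.129])-[180,100])*3)"
```

```text
165 [-24.8 -13.4] contact corner r 13.4
150 [-24.6  -9.7] contact corner r 13.7
135 [-24.6  -4.8] contact corner r 15.8
120 [-24.6   3.1] contact corner r 21.2
105 [-23.4  19.1] contact corner r 34.7
90 [-14.5  27. ] contact corner r 13.5
75 [-10.9  27.3] contact corner r 13.3
60 [-7.1 27.2] contact corner r 13.8
45 [-2.4 27.1] contact corner r 15.7
30 [ 5.7 27.2] contact corner r 21.3
15 [18.6 25.1] contact corner r 31.6
0 [24.5 17. ] contact corner r 24.5
-15 [24.8 13.4] contact corner r 13.4
-30 [24.6  9.7] contact corner r 13.7
-45 [24.6  4.8] contact corner r 15.8
pull own [ 0.00379663 -0.02931251]
expected px [236.68992996 325.94613228]
```

Request:
send_rows(
  increments=[
    [0,-0.01,0,0,0],
    [0,-0.006,0,-0.03,0],
    [0,0,0,-0.025,0],
  ],
)

```text
clock: 5.9
position: [0.536, 0.0258, 0.1747]
ee_rot: [0.001, 0.739, -0.673, 0.0]
contact_force: [-0.2, -0.5, 0.2]
width: 0.0
```

```bash
python3 -c "
from h import *
go((-.036,-.112+.03),.175)
snap('side','s7',(180,100,360,290),3)"
```

```text
t 5.9 own mm [-1.1  6.4] z 174.7 tool-x yaw own -89.89 rel axis [ -1.1 118.4]
F own [-0.22 -0.46] Fz 0.23 w 0.0 tilt [-0.001 -0.002 -1.   ]
tool delta [ 0.0884  0.035  -0.0001]
```

View pics/s7.png

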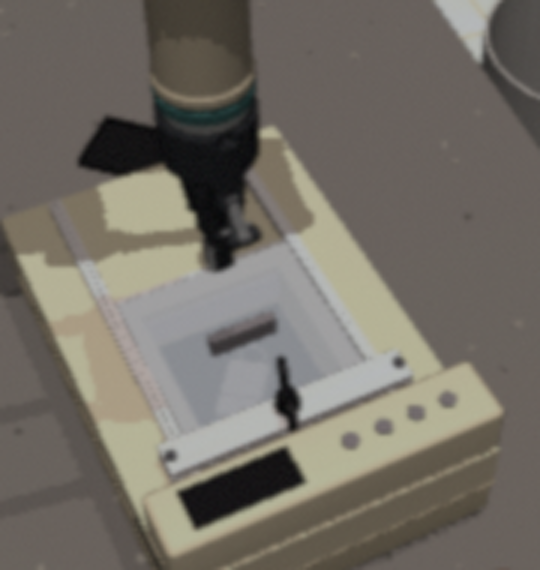

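The door stays shut after release (the pull is at its expected spot within the view's ~2 px bias). Next the fingertip goes to the −x side of the outer wing, and then down to z ≈ 0.131.

Request:
send_rows(
  increments=[
    [0,0.03,0.011,0,0],
    [0,0.03,0.011,0,0],
    [0,0.028,0.011,0,0],
    [0,0,0,0.022,0],
    [0,0,0,0.022,0],
    [0,0,0,0,0],
  ],
)

```text
clock: 6.7
position: [0.5099, -0.0648, 0.1284]
ee_rot: [0.002, 0.739, -0.674, -0.002]
contact_force: [0.2, 0.6, -0.3]
width: -0.0
```

```bash
python3 -c "
from h import *
go((-.015,-.112+.028),.131)
snap('side','s8',(200,120,350,270),4);snap('top','t8',(195,160,395,305),4)"
```

```text
t 6.7 own mm [-35.5 -81.4] z 128.4 tool-x yaw own -89.95 rel axis [-35.5  30.6]
F own [0.25 0.59] Fz -0.3 w -0.0 tilt [-0.005  0.    -1.   ]
tool delta [ 0.0026 -0.0204 -0.0027]
```

View pics/s8.png

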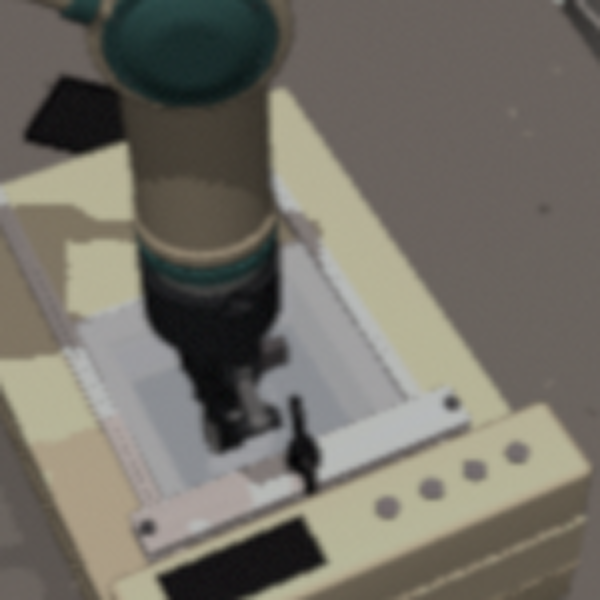

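View pics/t8.png

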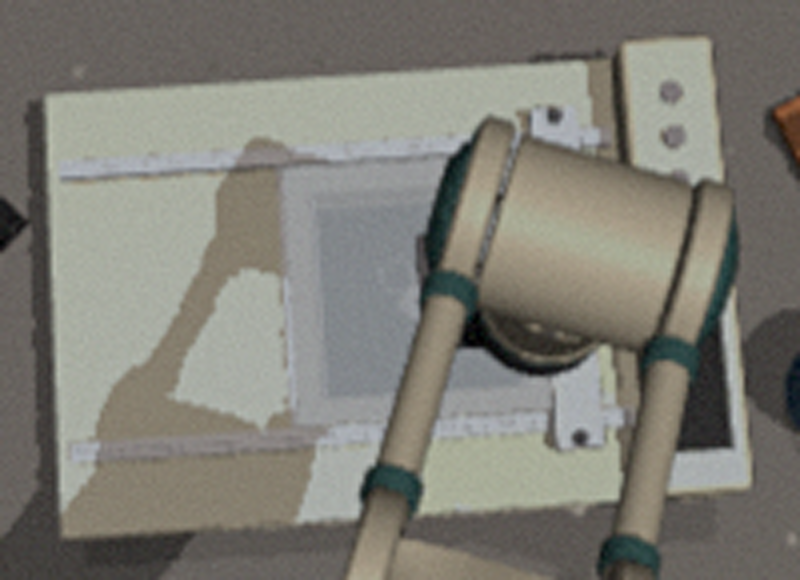

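The side crop shows the fingertip at (230,435), just left (−x) of the near wing at (297,400), with clear space between. Starting the first stroke slowly toward own +x.

Request:
send_rows(
  increments=[
    [0,0.001,-0.008,-0.002,0],
    [0,0.001,-0.008,0,0],
    [0,0,-0.006,0,0],
    [0,0,-0.006,0,0],
  ],
)

```text
clock: 7.3
position: [0.5402, -0.0642, 0.1324]
ee_rot: [0.0, 0.739, -0.673, -0.0]
contact_force: [-2.4, -1.5, 0.8]
width: -0.0004
```

Request:
send_rows(
  increments=[
    [0,0,-0.006,0,0],
    [0,0,-0.006,0,0],
    [0,0,-0.006,0,0],
  ],
)

```text
clock: 7.68
position: [0.5575, -0.0621, 0.1319]
ee_rot: [0.0, 0.739, -0.674, -0.001]
contact_force: [-1.9, 0.2, -0.4]
width: -0.0
```

```bash
python3 -c "
from h import *
go((.015,-.112+.026),.131)
snap('side','s9',(200,120,350,270),4)"
```

```text
t 7.67 own mm [ 12.2 -83. ] z 131.9 tool-x yaw own -89.96 rel axis [12.2 29. ]
F own [-1.87  0.35] Fz -0.44 w -0.0 tilt [-0.001  0.001 -1.   ]
tool delta [ 0.003  -0.0028  0.0009]
```

View pics/s9.png

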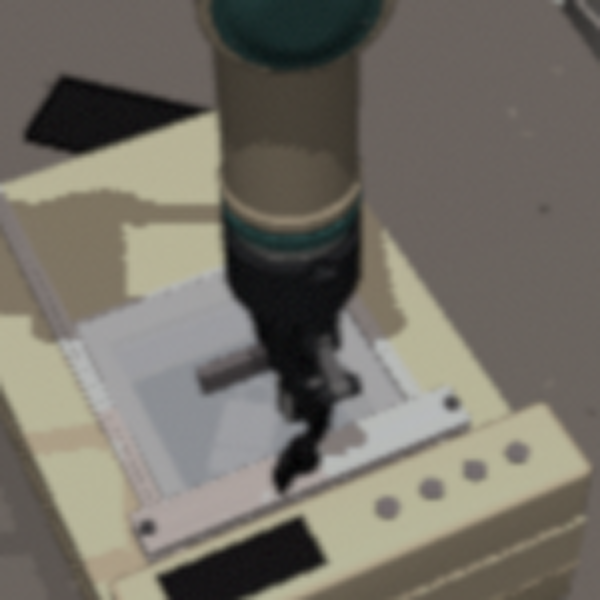

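The wing has turned; the fingertip pushes at ~2 N. Continuing round the corner, then slowly past the home direction in case this is the last half turn.

Request:
send_rows(
  increments=[
    [0,0.003,-0.005,0,0],
    [0,0.004,-0.004,0,0],
    [0,0.003,-0.003,0,0],
  ],
)

```text
clock: 8.1
position: [0.5715, -0.0716, 0.1325]
ee_rot: [-0.0, 0.739, -0.674, 0.0]
contact_force: [-1.5, 1.8, 0.4]
width: 0.0001
```

Request:
send_rows(
  increments=[
    [0,0.002,-0.001,0,0],
    [0,0.001,0,0,0],
  ],
)

```text
clock: 8.35
position: [0.5725, -0.0741, 0.1325]
ee_rot: [-0.001, 0.739, -0.674, 0.0]
contact_force: [-0.3, 3.2, 0.2]
width: -0.0
```

```bash
python3 -c "
from h import *
go((.0245,-.112+.017),.131)
snap('side','s10',(200,120,350,270),4)"
```

```text
t 8.35 own mm [ 26.  -96.4] z 132.5 tool-x yaw own -89.97 rel axis [26.  15.6]
F own [0.04 3.19] Fz 0.2 w -0.0 tilt [ 0.001  0.001 -1.   ]
tool delta [-0.0014  0.0015  0.0015]
```

View pics/s10.png

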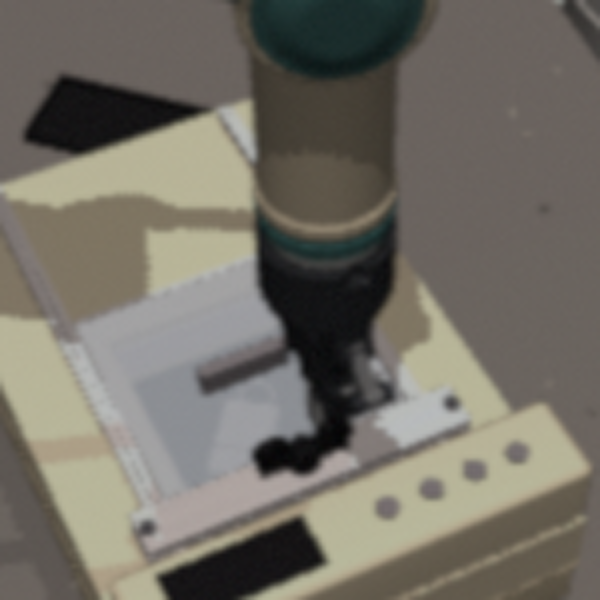

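Request:
send_rows(
  increments=[
    [0,0.001,0,0,0],
    [0,0.001,0,0,0],
  ],
)

```text
clock: 8.65
position: [0.5727, -0.0761, 0.1324]
ee_rot: [-0.001, 0.739, -0.674, 0.0]
contact_force: [1.2, 2.8, -0.5]
width: -0.0
```

Request:
send_rows(
  increments=[
    [0,0.001,0,0,0],
    [0,0.001,0,0,0],
  ],
)

```text
clock: 8.9
position: [0.5728, -0.0783, 0.1324]
ee_rot: [-0.0, 0.739, -0.674, 0.0]
contact_force: [1.6, 3.0, -1.8]
width: -0.0001
```

Request:
send_rows(
  increments=[
    [0,0.001,0,0,0],
    [0,0.001,0,0,0],
  ],
)

```text
clock: 9.15
position: [0.5727, -0.0804, 0.1323]
ee_rot: [-0.0, 0.739, -0.674, 0.0]
contact_force: [1.4, 2.7, -0.8]
width: -0.0001
```

```bash
python3 -c "
from h import *
go((.0245,-.112+.017),.131)
snap('side','s11',(200,120,350,270),4)"
```

```text
t 9.15 own mm [  25.6 -102.7] z 132.3 tool-x yaw own -89.95 rel axis [25.6  9.3]
F own [1.6  2.55] Fz -0.81 w -0.0001 tilt [ 0. -0. -1.]
tool delta [-0.0077  0.0011  0.0013]
```

View pics/s11.png

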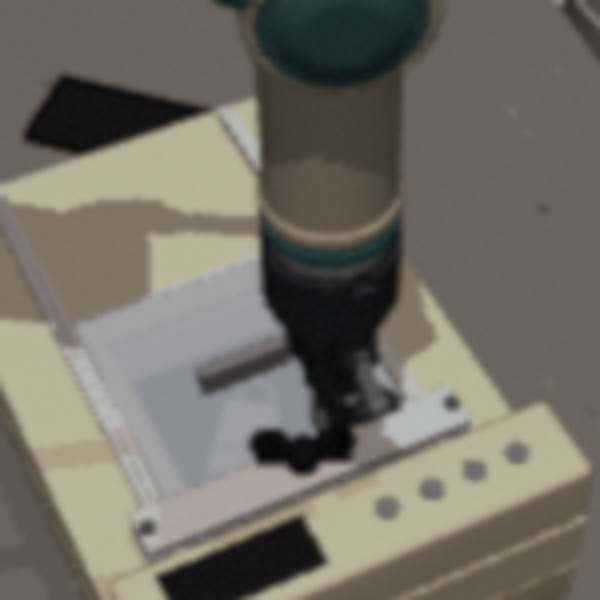

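The wing passed the home direction freely (force ~3 N, i.e. friction only), so at least another half turn remains. Finishing this stroke, then lifting over to the other wing.

Request:
send_rows(
  increments=[
    [0,0.004,-0.001,0,0],
    [0,0.004,-0.001,0,0],
    [0,0.003,-0.001,0,0],
    [0,-0.004,-0.001,0,0],
    [0,0,0,-0.04,0],
    [0,0,0,-0.005,0],
  ],
)

```text
clock: 9.95
position: [0.5791, -0.0878, 0.1801]
ee_rot: [-0.001, 0.739, -0.673, 0.003]
contact_force: [0.2, 0.3, -0.1]
width: 0.0002
```

```bash
python3 -c "
from h import *
go((-.036,-.112-.008),.175)
snap('side','s12',(200,120,350,270),4)"
```

```text
t 9.95 own mm [  31.3 -110.7] z 180.1 tool-x yaw own -89.94 rel axis [31.3  1.3]
F own [0.26 0.28] Fz -0.12 w 0.0002 tilt [ 0.006 -0.003 -1.   ]
tool delta [0.0093 0.0674 0.0048]
```

View pics/s12.png

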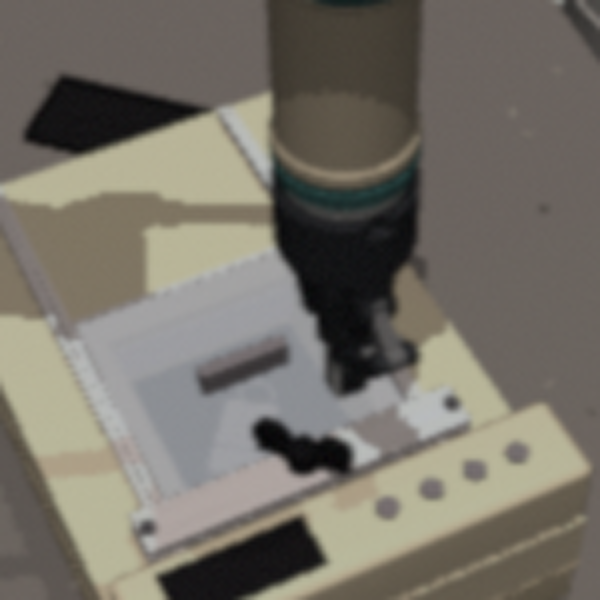

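The wings now point about −35°/145° (side crop tips (338,458) and (268,433)). Moving over to behind the −x wing and descending.

Request:
send_rows(
  increments=[
    [0,0.003,0.022,0,0],
    [0,0.003,0.023,0,0],
    [0,0.003,0.022,0,0],
    [0,0,0,0.01,0],
    [0,0,0,0.02,0],
    [0,0,0,0.018,0],
  ],
)

```text
clock: 10.75
position: [0.5116, -0.1019, 0.1277]
ee_rot: [0.0, 0.739, -0.674, -0.0]
contact_force: [-1.2, 0.0, 0.1]
width: -0.0002
```

```bash
python3 -c "
from h import *
go((-.030,-.112+.004),.131)
for q in ((268,433),(338,458),(303,450)):
    w=plane('side',200+q[0]/4,120+q[1]/4,.145);print((R2.T@(w[:2]-t2)-[0,-.112])*1000)
snap('side','s13',(200,120,350,270),4)"
```

```text
t 10.75 own mm [ -37.2 -118.5] z 127.7 tool-x yaw own -89.95 rel axis [-37.2  -6.5]
F own [-1.22  0.13] Fz 0.07 w -0.0002 tilt [-0. -0. -1.]
tool delta [-0.0105 -0.0072 -0.0033]
[-11.64659973  13.16130874]
[ 17.32363946 -21.18295605]
[ 1.52854434 -7.00131291]
```

View pics/s13.png

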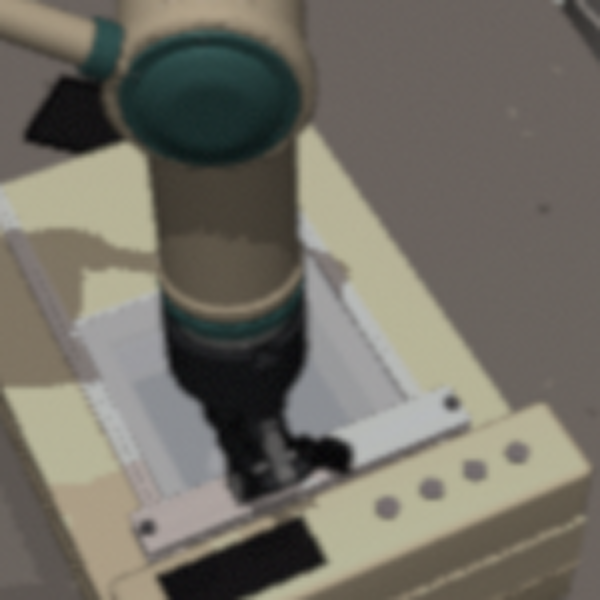

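The fingertip is down behind the −x wing, touching nothing (|F|≈1 N noise). Making the stroke.

Request:
send_rows(
  increments=[
    [0,-0.006,-0.003,-0.002,0],
    [0,-0.006,-0.003,0,0],
    [0,-0.007,-0.003,0,0],
    [0,-0.007,-0.004,0,0],
  ],
)

```text
clock: 11.3
position: [0.5221, -0.0748, 0.1317]
ee_rot: [0.0, 0.739, -0.673, 0.001]
contact_force: [-0.7, -1.3, -0.4]
width: -0.0001
```

Request:
send_rows(
  increments=[
    [0,-0.005,-0.005,0,0],
    [0,-0.004,-0.007,0,0],
    [0,-0.001,-0.008,0,0],
  ],
)

```text
clock: 11.68
position: [0.5406, -0.0627, 0.1311]
ee_rot: [0.0, 0.739, -0.673, -0.001]
contact_force: [-3.1, -0.9, -0.1]
width: 0.0001
```

```bash
python3 -c "
from h import *
go((.009,-.112+.0285),.131)
snap('side','s14',(200,120,350,270),4)"
```

```text
t 11.68 own mm [ -4.7 -82.1] z 131.1 tool-x yaw own -89.93 rel axis [-4.7 29.9]
F own [-3.18 -0.58] Fz -0.12 w 0.0001 tilt [-0.002  0.    -1.   ]
tool delta [ 0.0014 -0.0137  0.0001]
```

View pics/s14.png

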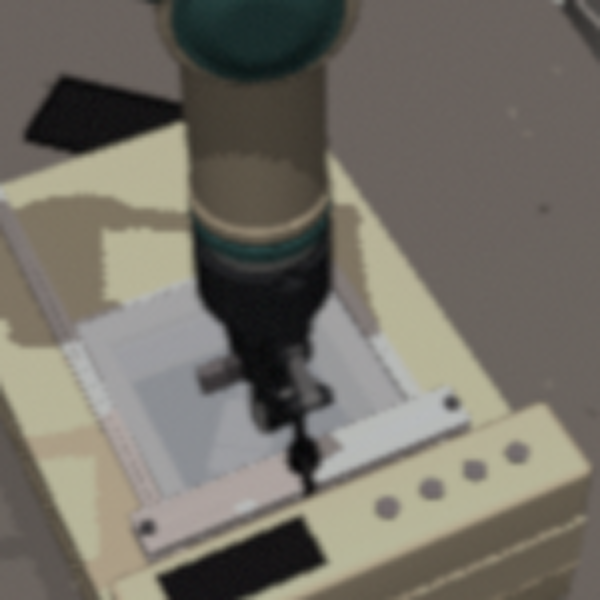

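The stroke is working, with the wing now near 65°. Continuing to just short of the home direction, then slowly.

Request:
send_rows(
  increments=[
    [0,0,-0.006,0,0],
    [0,0.001,-0.006,0,0],
    [0,0.001,-0.005,0,0],
    [0,0.003,-0.005,0,0],
    [0,0.004,-0.004,0,0],
    [0,0.002,-0.002,0,0],
  ],
)

```text
clock: 12.48
position: [0.5706, -0.0717, 0.1314]
ee_rot: [-0.0, 0.739, -0.674, 0.0]
contact_force: [-1.6, 1.9, -0.3]
width: -0.0007
```

Request:
send_rows(
  increments=[
    [0,0.0015,-0.001,0,0],
    [0,0.001,-0.0005,0,0],
  ],
)

```text
clock: 12.72
position: [0.5714, -0.0736, 0.1313]
ee_rot: [-0.0, 0.739, -0.674, -0.0]
contact_force: [-0.8, 2.6, -0.1]
width: -0.0001
```

Request:
send_rows(
  increments=[
    [0,0.001,0,0,0],
    [0,0.001,0,0,0],
  ],
)

```text
clock: 12.98
position: [0.5717, -0.0755, 0.1313]
ee_rot: [-0.0, 0.739, -0.674, 0.0]
contact_force: [-0.7, 3.3, 0.3]
width: 0.0002
```

```bash
python3 -c "
from h import *
go((.0255,-.112+.0156),.131)
snap('side','s15',(200,120,350,270),4)"
```

```text
t 12.97 own mm [ 25.1 -97.8] z 131.3 tool-x yaw own -89.95 rel axis [25.1 14.2]
F own [-0.36  3.31] Fz 0.26 w 0.0002 tilt [ 0.  0. -1.]
tool delta [-0.0014 -0.0004  0.0003]
```

View pics/s15.png

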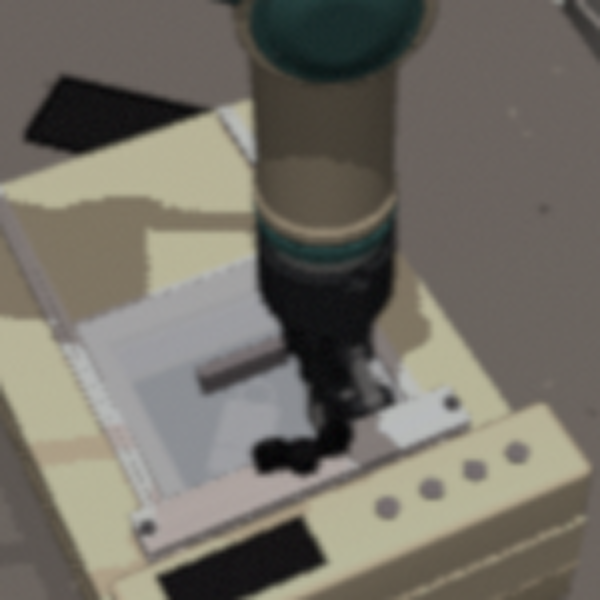

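Request:
send_rows(
  increments=[
    [0,0.001,0,0,0],
    [0,0.001,0,0,0],
  ],
)

```text
clock: 13.28
position: [0.5719, -0.0777, 0.1313]
ee_rot: [-0.0, 0.739, -0.674, 0.0]
contact_force: [-0.9, 2.8, -0.9]
width: 0.0001
```

Request:
send_rows(
  increments=[
    [0,0.001,0,0,0],
    [0,0.001,0,0,0],
  ],
)

```text
clock: 13.52
position: [0.5719, -0.0798, 0.1312]
ee_rot: [0.0, 0.739, -0.674, -0.0]
contact_force: [-0.5, 2.9, -1.0]
width: 0.0002
```

Request:
send_rows(
  increments=[
    [0,0.001,0,0,0],
    [0,0.001,0,0,0],
  ],
)

```text
clock: 13.78
position: [0.5722, -0.0819, 0.1313]
ee_rot: [-0.0, 0.739, -0.674, 0.0]
contact_force: [-0.6, 3.6, -1.5]
width: 0.0
```

```bash
python3 -c "
from h import *
go((.028,-.112),.131)"
```

```text
t 13.78 own mm [  25.  -104.1] z 131.3 tool-x yaw own -89.95 rel axis [25.   7.9]
F own [-0.25  3.62] Fz -1.49 w 0.0 tilt [ 0. -0. -1.]
tool delta [ 0.0079 -0.003   0.0003]
```

It passed home freely again, so the start was ≈7.6 rad and the next pass should reach the stop. Finishing this stroke and returning.

Request:
send_rows(
  increments=[
    [0,0.004,-0.001,0,0],
    [0,0.003,-0.002,0,0],
    [0,0.003,-0.002,0,0],
    [0,-0.005,-0.001,0,0],
    [0,0,0,-0.04,0],
    [0,0,0,-0.008,0],
  ],
)

```text
clock: 14.52
position: [0.5804, -0.087, 0.1819]
ee_rot: [-0.001, 0.739, -0.673, 0.003]
contact_force: [-0.3, -0.2, 0.4]
width: 0.0001
```

```bash
python3 -c "
from h import *
go((-.037,-.112-.007),.175)
snap('side','s16',(200,120,350,270),4)"
```

```text
t 14.53 own mm [  32.7 -110. ] z 181.9 tool-x yaw own -89.93 rel axis [32.7  2. ]
F own [-0.29 -0.19] Fz 0.44 w 0.0001 tilt [ 0.005 -0.003 -1.   ]
tool delta [0.0089 0.0697 0.0066]
```

View pics/s16.png

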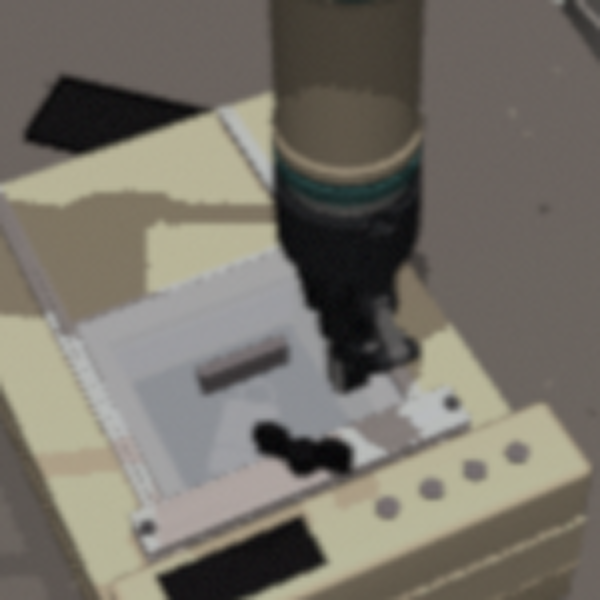

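The wings are again at about −35°/145°. Same return and stroke.

Request:
send_rows(
  increments=[
    [0,0.003,0.023,0,0],
    [0,0.003,0.024,0,0],
    [0,0.003,0.022,0,0],
    [0,0,0,0.01,0],
    [0,0,0,0.02,0],
    [0,0,0,0.02,0],
  ],
)

```text
clock: 15.32
position: [0.5113, -0.1015, 0.1278]
ee_rot: [0.0, 0.739, -0.674, 0.0]
contact_force: [0.0, -0.4, 0.4]
width: -0.0
```

```bash
python3 -c "
from h import *
go((-.030,-.112+.004),.131)"
```

```text
t 15.32 own mm [ -37.5 -118.1] z 127.8 tool-x yaw own -89.95 rel axis [-37.5  -6.1]
F own [-0.03 -0.42] Fz 0.38 w -0.0 tilt [ 0. -0. -1.]
tool delta [-0.0101 -0.0075 -0.0032]
```

Request:
send_rows(
  increments=[
    [0,-0.006,-0.003,-0.002,0],
    [0,-0.006,-0.003,0,0],
    [0,-0.007,-0.003,0,0],
    [0,-0.007,-0.004,0,0],
  ],
)

```text
clock: 15.82
position: [0.5217, -0.0743, 0.1318]
ee_rot: [0.0, 0.739, -0.673, 0.001]
contact_force: [-0.2, -1.3, -0.4]
width: -0.0
```

Request:
send_rows(
  increments=[
    [0,-0.005,-0.005,0,0],
    [0,-0.004,-0.007,0,0],
    [0,-0.001,-0.008,0,0],
  ],
)

```text
clock: 16.2
position: [0.5401, -0.0622, 0.1312]
ee_rot: [0.0, 0.739, -0.673, -0.001]
contact_force: [-2.9, -2.2, -0.4]
width: -0.0003
```

Request:
send_rows(
  increments=[
    [0,0,-0.006,0,0],
    [0,0.001,-0.006,0,0],
    [0,0.001,-0.005,0,0],
  ],
)

```text
clock: 16.58
position: [0.5575, -0.0627, 0.131]
ee_rot: [-0.0, 0.739, -0.674, -0.001]
contact_force: [-2.9, 1.1, -1.2]
width: 0.0
```

Request:
send_rows(
  increments=[
    [0,0.002,-0.005,0,0],
    [0,0.003,-0.004,0,0],
  ],
)

```text
clock: 16.82
position: [0.5675, -0.0671, 0.1314]
ee_rot: [-0.0, 0.739, -0.674, 0.0]
contact_force: [-1.3, 1.6, 0.4]
width: 0.0003
```

```bash
python3 -c "
from h import *
go((.0255,-.112+.0156),.131)
snap('side','s17',(200,120,350,270),4)"
```

```text
t 16.82 own mm [ 21.7 -89. ] z 131.4 tool-x yaw own -89.95 rel axis [21.7 23. ]
F own [-1.16  1.71] Fz 0.4 w 0.0003 tilt [ 0.001  0.    -1.   ]
tool delta [ 0.0074 -0.0038  0.0004]
```

View pics/s17.png

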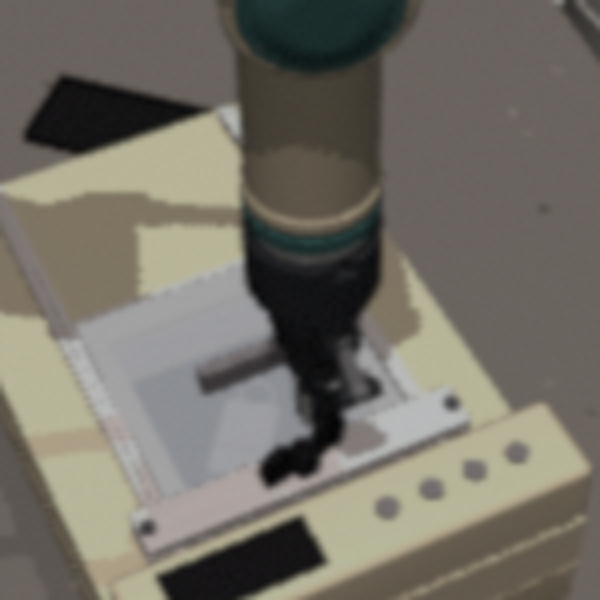

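Wing ≈20° short of the home direction. Easing on in small steps while watching the force.

Request:
send_rows(
  increments=[
    [0,0.002,-0.002,0,0],
    [0,0.002,-0.001,0,0],
  ],
)

```text
clock: 17.12
position: [0.5704, -0.071, 0.1314]
ee_rot: [-0.0, 0.739, -0.674, 0.0]
contact_force: [-0.8, 1.8, -0.7]
width: -0.0002
```

Request:
send_rows(
  increments=[
    [0,0.001,-0.001,0,0],
    [0,0.001,0,0,0],
  ],
)

```text
clock: 17.38
position: [0.5716, -0.0728, 0.1314]
ee_rot: [-0.0, 0.739, -0.674, 0.0]
contact_force: [-0.6, 3.0, -0.5]
width: 0.0004
```

Request:
send_rows(
  increments=[
    [0,0.001,0,0,0],
    [0,0.0005,0,0,0],
  ],
)

```text
clock: 17.62
position: [0.5716, -0.0731, 0.1314]
ee_rot: [-0.001, 0.739, -0.674, -0.001]
contact_force: [-0.9, 7.1, -0.2]
width: -0.0002
```

Request:
send_rows(
  increments=[
    [0,0.0005,0,0,0],
    [0,0.0005,0,0,0],
  ],
)

```text
clock: 17.88
position: [0.5716, -0.0732, 0.1314]
ee_rot: [-0.002, 0.739, -0.674, -0.001]
contact_force: [-1.2, 8.2, 1.2]
width: 0.0001
```

```bash
python3 -c "
from h import *
go((.0255,-.112+.0156),.131)
snap('side','s18',(200,120,350,270),4)"
```

```text
t 17.88 own mm [ 25.2 -95.4] z 131.4 tool-x yaw own -89.98 rel axis [25.2 16.6]
F own [-0.45  8.32] Fz 1.22 w 0.0001 tilt [ 0.     0.004 -1.   ]
tool delta [ 0.001  -0.0003  0.0004]
```

View pics/s18.png

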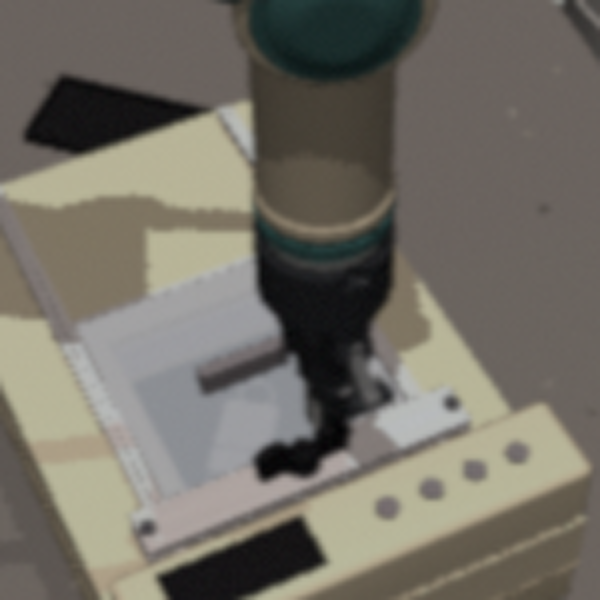

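The hard stop: the force climbs to 8 N with no motion, at the spot where the last two passes went freely. Backing off, lifting clear and checking from above.

Request:
send_rows(
  increments=[
    [0,0,0,0,0],
    [0,-0.006,-0.001,0,0],
    [0,-0.006,-0.001,0,0],
    [0,0,0,-0.04,0],
    [0,0,0,-0.05,0],
    [0,-0.05,0.02,-0.03,0],
    [0,-0.06,0.01,0,0],
    [0,-0.06,0,0,0],
  ],
)

```text
clock: 18.92
position: [0.5266, 0.1042, 0.2524]
ee_rot: [-0.001, 0.739, -0.674, 0.001]
contact_force: [0.8, -1.1, -0.2]
width: -0.0
```

Request:
send_rows(
  increments=[
    [0,-0.04,0,0,0],
    [0,0,0,0,0],
    [0,0,0,0,0],
  ],
)

```text
clock: 19.3
position: [0.5234, 0.1425, 0.2513]
ee_rot: [0.0, 0.739, -0.673, 0.001]
contact_force: [1.0, 0.0, -0.1]
width: 0.0
```

```bash
python3 -c "
from h import *
where()
snap('top','t19',(195,160,395,305),4);snap('side','s19',(200,120,350,270),4)
a=cv2.imread('pics/top0.png')
cv2.imwrite('pics/t19full.png',cv2.imread('pics/t19_raw.png'))"
```

```text
t 19.3 own mm [ -3.  123.8] z 251.3 tool-x yaw own -89.92 rel axis [ -3.  235.8]
F own [ 1.04 -0.08] Fz -0.08 w 0.0 tilt [ 0.001 -0.001 -1.   ]
```

View pics/t19.png

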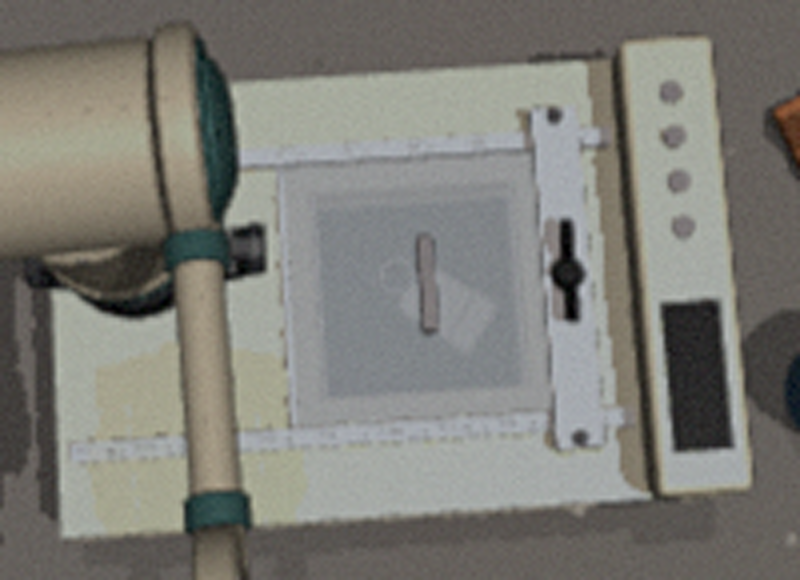

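View pics/s19.png

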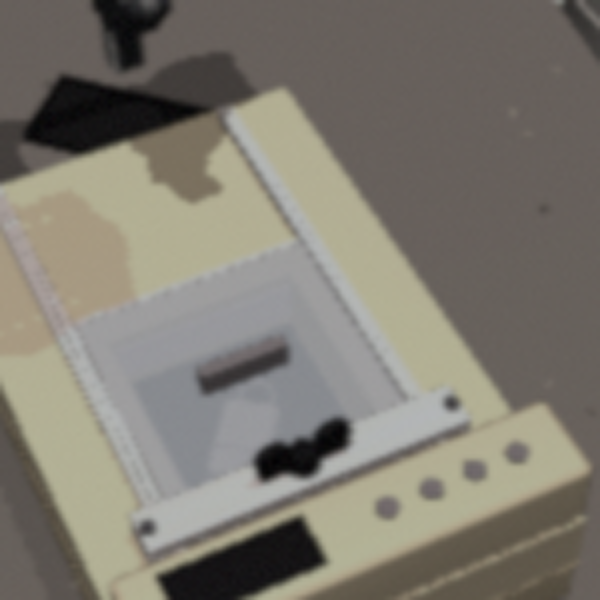

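View pics/t19full.png

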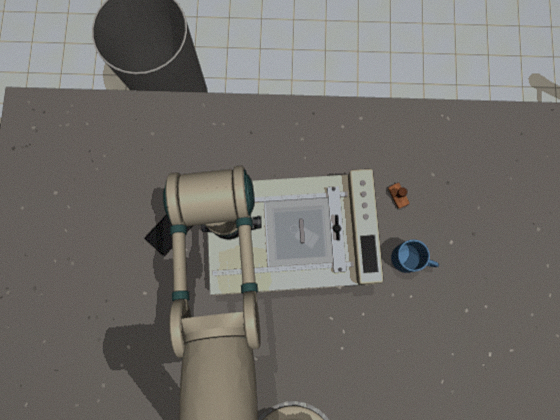

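Top crop: the wings now run (565,220)–(573,318), along the clamp bar. The pull is at (428,283), and the keychain, mug, stamp and visible part of the phone case are unchanged. Computing the numbers.

```bash
python3 -c "
from h import *
im=cv2.imread('pics/t19_raw.png');g=im.max(2)
c=lambda X,Y,z:(R2.T@(plane('top',X,Y,z)[:2]-t2))
# black pixels near screw
x0,y0,x1,y1=329,210,346,246
ys,xs=np.nonzero(g[y0:y1,x0:x1]<50);P=np.array([c(x+x0,y+y0,.145) for x,y in zip(xs,ys)])
d=P-P.mean(0);v=np.linalg.svd(d,full_matrices=False)[2][0];print('n',len(P),'centre',P.mean(0),'wing angle deg',np.degrees(np.arctan2(v[1],v[0]))%180)
for q in((425,235),(430,331)):print('pull',c(195+q[0]/4-.375,160+q[1]/4-.375,.129))
a=cv2.imread('pics/top0.png')
d=cv2.absdiff(a,im).max(2)
for n,(x0,y0,x1,y1) in dict(mug=(385,235,445,278),stamp=(383,178,415,212),phone=(143,225,168,258)).items(): print(n,d[y0:y1,x0:x1].mean().round(1),(d[y0:y1,x0:x1]>60).sum())
"
```

```text
n 90 centre [ 4.68034924e-05 -1.09670178e-01] wing angle deg 179.46128602969281
pull [ 0.02958468 -0.02573634]
pull [-0.02995677 -0.02477752]
mug 4.9 0
stamp 4.7 0
phone 9.6 0
```

The wings are within ~0.5° of home, the pull is at own y −25 mm, the other things are unmoved, and the arm is clear. Handing in.

```bash
python3 -c "
from rig import manip
print(manip.sign_off())"
```

```text
the job is handed in; nothing more can be done
None
```

I pushed the door fully shut and turned the wing screw clockwise to its hard stop in three fingertip strokes. I handed the job in at about 19.4 s, with the arm lifted clear; no verdict was reported.

**Last checks:**
- **Door:** the force held at about 6 N with no further movement, so it was against its stop. The final top view puts the pull at own y −25 mm, which is its shut position.
- **Screw:** it passed the home direction freely twice at about 3 N. On the third pass it stopped dead at home, with the force rising to about 8 N. The final top view shows the wings within about 0.5° of home. That angle alone can't tell home from half a turn loose, so the hard stop is the evidence that it is fully home.
- **Forces:** the highest force I read was about 8 N, well under the 30 N limit. I only read it at the end of each move.
- **Other objects:** the mug and stamp show no change between the first and last top pictures. The phone case was partly hidden by the arm, and the part in view had not moved. I checked the keychain only by eye, and it looks unmoved.
- **Disagreement:** the side view read the door's pull about 4 mm off its expected spot. I put that down to the side view's usual 1–3 pixel offset, and the later top view agreed with the door being shut.

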